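# Zero the tester and probe two emergency lamps

## Robot

A 7-joint arm with a two-finger parallel gripper is mounted at the origin on the work surface. World frame = base frame: x ahead of the robot, y to its left, z up, the work surface at z = 0. Lengths are in m, angles in rad, forces in N, time in s.
With the tool pointing down it reaches from about 0.425 to 0.825 m from the base axis. Payload 3.6 kg.
Tool frame: the origin (TCP) lies where the fingers leave the gripper's body, on its centre line; the fingertips stand 73 mm ahead of it and the grasp point (between the pads) lies 54 mm ahead of it; z points along the fingers, y is the line along which they close (so a half turn about z gives the same grasp; the last joint's range is limited). The gripper opens to 85 mm and grips with 20 to 120 N. Pads are 22 mm wide; open, the fingers measure 114 mm over their backs; the gripper's body (76 mm by 85 mm) begins 54 mm behind the grasp point. The pads swing forward as they close: fully open they stand 13 mm farther back than shut.
Start: joints at [1.123, 0.615, -0.013, 1.423, 0.008, 1.103, -0.04], TCP at [0.266, -0.593, 0.304] pointing down, gripper open.
Joint ranges: [-3.12, 3.12], [-0.3, 2.06], [-1.34, 1.32], [0.26, 2.42], [-1.36, 4.5], [0.01, 1.98], [-2.84, 2.84]. Speed limits (rad/s): [2.79, 2.79, 3.14, 3.14, 3.14, 3.14, 3.14].

## Interface

Orientations are given as a unit quaternion [x, y, z, w].
In Python, from station import arm, snapshot, camera_info, ticket gives the robot as it stands. Calls block until the motion is done:
- arm.movep(position, orientation): joint-space move of the TCP to a pose.
- arm.line_to(position, velocity=0.15, ori=None): straight line of the TCP; ori=None keeps the orientation; velocity is the mean speed in m/s.
- arm.move_j(angles): joint-space move.
- arm.move_gripper(opening, effort=None): opening from 0.0 (shut) to 1.0 (fully open); effort is the grip in N (None keeps the last); returns when the fingers have stopped.
- arm.pause(seconds).
- arm.ik(position, orientation): joint angles nearest the present ones, or None.
- snapshot(name): name is "scene" or "side" or "wrist"; returns the picture (400x640x3 uint8, blue, green, red); there is no depth.
- camera_info(name): a dict with "fx", "fy", "cx", "cy" (pixels), "R" (3x3) and "t" (3): a world point X has camera coordinates R X + t; the wrist camera has in their place "T_tool_cam" (4x4, takes a point from camera to tool coordinates, whose origin is the TCP and whose axes are the flange's). Camera axes: x right, y down, z forward; pixel columns grow to the right and rows downward; lengths in m; the calibration is good to about 2 mm. A picture is of the moment at which its call begins: read the wrist's pose just before it. camera_info takes no time and is no camera call.
A pose or a line that the arm cannot do raises arm.MotionError and nothing moves.
- ticket.finish_job(): hands the job in; it is judged then, once.
Readings, each from a call of its own:
- arm.read_time(): time.
- arm.read_joint_positions(): joint angles.
- arm.read_dq(): joint speeds.
- arm.read_effort(): joint torques, N m.
- arm.read_tool_pos(): TCP position.
- arm.read_eef_rot(): TCP orientation.
- arm.read_ft_force(): force on the tool from outside, world axes, zero at the start.
- arm.read_wrist_torque(): the same for the moment, N m.
- arm.read_opening(): opening from 0.0 (shut) to 1.0 (fully open).
- arm.read_finger_force(): force on a finger pad.
Only numpy, scipy, OpenCV 4.12 (cv2) and the standard library are available. Lean on these libraries where they do the work, as an engineer would, in place of code of your own. Each camera call takes 0.05 s, during which the arm holds its last target. There are 200 camera calls.

## Task

Check the lamps before they are packed: turn the tester's knob until its pointer stands at the red zero mark, then take the green probe from its stand and press its tip gently onto the brass pad of the red lamp, then onto that of the blue lamp, each time holding it there for a moment with the probe square to the sloping face. Put the probe back upright in its stand; do not touch the yellow lamp or shift the other things on the table.

Things in the scene. Friction and masses are not known exactly. Their poses are not given: they have to be found in the camera images.
- probe: cordless test probe, loose, standing tip down in its stand. Origin: the very tip; z runs up along its axis to the handle. Rounded brass tip 6 mm across, steel stem 12 mm across up to 75 mm, black flange 32 mm across from 75 to 81 mm, green square handle 18 x 18 mm (sides along x and y) from 81 to 151 mm; about 90 g
- stand: probe stand, fixed: foot 72 mm across, aluminium tube 42 mm across, 84 mm tall, with an upright bore 23 mm across, open at the top. The probe's flange rests on the tube's rim. Origin: centre of the underside
- tester: grey tester box, fixed, 110 x 110 x 55 mm, with a black knob on a white dial on its top. Origin: centre of the underside; the red zero mark lies at the dial's edge toward the box's own +x; black ticks every 0.4 rad either side
- zero_knob (a joint): angle of the knob, rad, anticlockwise seen from above positive; 0 when the white pointer line on the knob points to the red zero mark; stops at -1.9 and 1.9; stays where it is left
- knob_grip (a point): on the knob's axis, 83.5 mm above the table, 6 mm below the top of the knob's grip bar. The bar is 44 mm long (along the pointer), 13 mm thick, from 62.5 to 89.5 mm above the table, on a skirt 48 mm across whose top is at 63.5 mm. x: along the pointer
- red_lamp: emergency lamp with a red plastic wedge-shaped body, fixed to the table; 100 mm deep, 90 mm wide. Its sloping face (35 deg from level) looks toward the lamp's own -x and rises from 30 mm to 79 mm height; behind it a white light dome and a wire handle reach 108 mm. Origin: centre of the underside, z up
- red_pad: round brass contact pad, 24 mm across, in the middle of the red lamp's sloping face, sprung: it gives up to 6 mm along its axis (1.5 N at first, about 5.5 N fully down). Origin: centre of its outer (touching) face; z: outward, square to the sloping face (35 deg from vertical)
- blue_lamp: emergency lamp with a blue plastic wedge-shaped body, fixed to the table; 100 mm deep, 90 mm wide. Its sloping face (35 deg from level) looks toward the lamp's own -x and rises from 30 mm to 79 mm height; behind it a white light dome and a wire handle reach 108 mm. Origin: centre of the underside, z up
- blue_pad: round brass contact pad, 24 mm across, in the middle of the blue lamp's sloping face, sprung: it gives up to 6 mm along its axis (1.5 N at first, about 5.5 N fully down). Origin: centre of its outer (touching) face; z: outward, square to the sloping face (35 deg from vertical)
- yellow_lamp: emergency lamp with a yellow plastic wedge-shaped body, fixed to the table; 100 mm deep, 90 mm wide. Its sloping face (35 deg from level) looks toward the lamp's own -x and rises from 30 mm to 79 mm height; behind it a white light dome and a wire handle reach 108 mm. Origin: centre of the underside, z up
- yellow_pad: round brass contact pad, 24 mm across, in the middle of the yellow lamp's sloping face, sprung: it gives up to 6 mm along its axis (1.5 N at first, about 5.5 N fully down). Origin: centre of its outer (touching) face; z: outward, square to the sloping face (35 deg from vertical)
- mug: white mug, 80 mm across, 90 mm tall, loose; bystander
- tape: roll of orange tape lying flat, 84 mm across, 36 mm high, loose; bystander
- tin: small open steel candle tin, 64 mm across, 38 mm tall, loose; bystander
- jar: amber jar, 60 mm across, 75 mm tall, loose; bystander
Mind the look-alikes: they are no part of the job. What is shaped like the stand but turquoise is not meant.

How it is judged:
On the way, in this order (a step that is already met when the one before it is completed fails the run):
1. the tester's pointer stands at zero (within 0.14 rad) (value of joint zero_knob between -0.14 and 0.14 rad), for 0.3 s.
2. the probe's tip presses the red lamp's pad, within 12 mm of its centre and the probe within 15 degrees of square to the face (contact force between probe and red_pad above 0.5 N and distance between probe and red_pad below 0.012 m and angle between the z axis of probe and the z axis of red_pad, either way round below 0.26 rad), for 0.2 s.
3. the same on the blue lamp's pad (contact force between probe and blue_pad above 0.5 N and distance between probe and blue_pad below 0.012 m and angle between the z axis of probe and the z axis of blue_pad, either way round below 0.26 rad), for 0.2 s.
At the end, for the whole second after the job is handed in: the pointer is still within 0.14 rad of zero and the probe is back in its stand, released and at rest: upright within 0.12 rad, its flange down on the rim (tip 4 to 14 mm above the table), its tip within 9 mm of the stand's axis (all of step 1 and horizontal distance between probe and stand below 0.009 m and height (world z) of probe between 0.004 and 0.014 m and angle between probe's own z axis and vertical below 0.12 rad and linear speed of probe below 0.02 m/s); the robot touches nothing.
It fails at once if the yellow lamp is touched (contact force between anything else and yellow_lamp above 1 N).
It fails at once if a pad is pressed harder than 20 N (contact force between anything else and red_pad above 20 N or contact force between anything else and blue_pad above 20 N).
It fails at once if a bystander is moved by more than 25 mm (distance of any of mug, tape, tin, jar from where it was at the start of the episode above 0.025 m).
It also fails if it takes over 72 s, if anything falls off the work surface, if the arm or the gripper's body presses on something with over 40 N, if the wrist force passes 120 N, or if a joint passes its speed limit or range.

## Working session

There is one attempt and no reset: what is moved stays moved. The work goes in short steps, each a Python script; the robot and the scene stay as the last script left them, time stands still between calls to the robot, and variables do not carry over. Pictures are saved under pics/ and viewed, at most 10 in all, crops included, and the job is handed in when it is done.

```bash
mkdir -p pics; ls
python3 - <<'E'
from station import arm, snapshot, camera_info
import cv2
for n in ("scene","side"):
    cv2.imwrite(f"pics/{n}0.png",snapshot(n)); print(n,camera_info(n))
print(camera_info("wrist"),arm.read_tool_pos(),arm.read_eef_rot(),arm.read_time())
E
```

```text
pics
scene {'fx': 394.84551346620646, 'fy': 394.84551346620646, 'cx': 317.8905157074578, 'cy': 195.98134142075745, 'R': array([[-0.60377367,  0.79715127, -0.00268527],
       [ 0.663823  ,  0.50091819, -0.55535574],
       [-0.44135743, -0.33709172, -0.83160856]]), 't': array([ 0.26628557, -0.27789043,  1.52483526])}
side {'fx': 473.63788994794885, 'fy': 473.63788994794885, 'cx': 318.2871715383551, 'cy': 204.98486943083944, 'R': array([[-0.91587561, -0.40145317,  0.00268709],
       [-0.19476993,  0.4384756 , -0.87738465],
       [ 0.35105063, -0.80409856, -0.47978011]]), 't': array([0.43272378, 0.18401108, 1.11234309])}
{'fx': 320.5373562353928, 'fy': 320.5373562353928, 'cx': 322.9091846654059, 'cy': 196.77269151847727, 'T_tool_cam': array([[-3.75427167e-04, -9.50623657e-01, -3.10345809e-01,
         7.98922143e-02],
       [ 9.99999397e-01, -3.66767465e-05, -1.09736026e-03,
        -2.03893668e-04],
       [ 1.03179415e-03, -3.10346034e-01,  9.50623098e-01,
        -6.95585734e-02],
       [ 0.00000000e+00,  0.00000000e+00,  0.00000000e+00,
         1.00000000e+00]])} [ 0.26593401 -0.59253559  0.30285178] [ 9.77829988e-01  2.09397156e-01 -2.58917206e-04 -1.13075903e-03] 0.1
```

View pics/scene0.png

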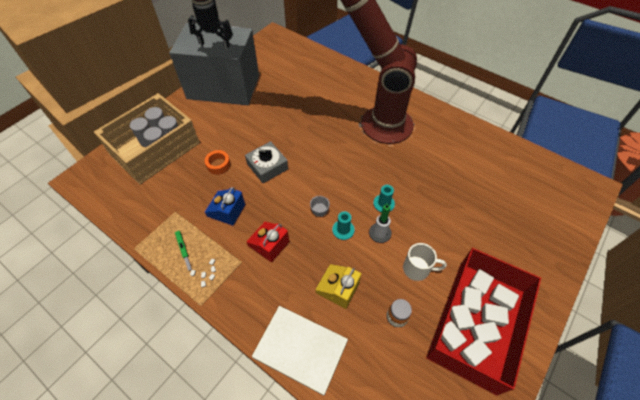

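View pics/side0.png

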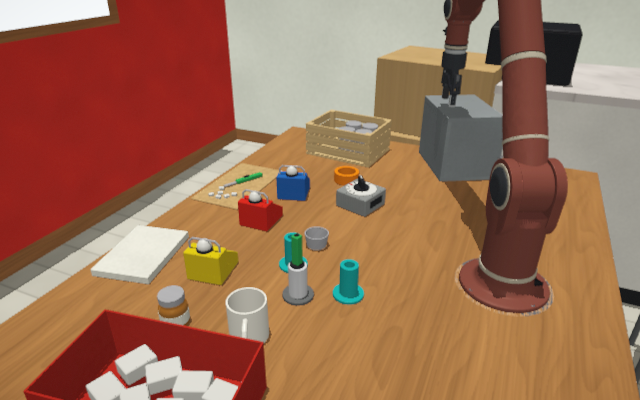

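The scene picture shows the tester at (266,160), blue lamp (226,204), red lamp (268,239), and yellow lamp (340,284). The probe is in the grey stand at (381,232), with turquoise decoys at (344,225) and (385,197). Next I'll get coarse positions.

```bash
cat > h.py <<'E'
from station import arm, snapshot, camera_info
import numpy as np, cv2
from scipy.spatial.transform import Rotation as Ro
def cam(n):
    c=camera_info(n); K=np.array([[c["fx"],0,c["cx"]],[0,c["fy"],c["cy"]],[0,0,1]])
    if "R" in c: return K,np.array(c["R"]),np.array(c["t"])
    T=np.eye(4); T[:3,:3]=Ro.from_quat(arm.read_eef_rot()).as_matrix(); T[:3,3]=arm.read_tool_pos()
    M=np.linalg.inv(T@c["T_tool_cam"]); return K,M[:3,:3],M[:3,3]
def ray(c,uv,z):
    K,R,t=c; d=R.T@np.linalg.inv(K)@np.array([*uv,1.]); o=-R.T@t
    return o+d*(z-o[2])/d[2]
def proj(c,X):
    K,R,t=c; p=K@(R@np.asarray(X)+t); return p[:2]/p[2]
def down(yaw): # tool z down, tool y along direction yaw+90deg (x axis along yaw)
    return (Ro.from_euler('z',yaw)*Ro.from_euler('x',np.pi)).as_quat()
E
python3 - <<'E'
from h import *
S=cam("scene");D=cam("side")
for n,a,b,z in [("tester",(266,157),(361,186),.075),("red",(268,241),(259,214),.04),("blue",(226,206),(293,187),.04),("yellow",(340,287),(207,266),.04),("stand",(381,233),(298,294),.01),("probetop",(387,207),(297,237),.155),("mug",(420,262),(247,320),.05),("tin",(319,206),(316,239),.02),("jar",(400,313),(172,308),.04),("turq1",(344,230),(291,265),.01),("turq2",(385,202),(348,293),.01)]:
    print(n,ray(S,a,z).round(3),ray(D,b,z).round(3))
E
```

```text
tester [ 0.446 -0.217  0.075] [ 0.426 -0.207  0.075]
red [ 0.671 -0.016  0.04 ] [0.65  0.006 0.04 ]
blue [ 0.657 -0.207  0.04 ] [ 0.638 -0.183  0.04 ]
yellow [0.658 0.243 0.04 ] [0.638 0.268 0.04 ]
stand [0.424 0.238 0.01 ] [0.417 0.24  0.01 ]
probetop [0.42  0.233 0.155] [0.421 0.231 0.155]
mug [0.458 0.387 0.05 ] [0.452 0.396 0.05 ]
tin [0.467 0.024 0.02 ] [0.466 0.031 0.02 ]
jar [0.619 0.416 0.04 ] [0.618 0.418 0.04 ]
turq1 [0.486 0.138 0.01 ] [0.48  0.148 0.01 ]
turq2 [0.317 0.186 0.01 ] [0.316 0.192 0.01 ]
```

Run:
```python
from h import *
import pickle
out={}
def view(n,x,y,z):
    arm.movep([x,y,z],down(np.arctan2(y,x)+np.pi/2)); arm.pause(.2)
    c=cam("wrist"); im=snapshot("wrist"); out[n]=c; cv2.imwrite(f"pics/w_{n}.png",im)
    print(n,arm.read_time(),arm.read_tool_pos().round(3),np.round(arm.read_joint_positions(),2))
view("tester",.436,-.212,.32)
view("blue",.64,-.195,.30)
view("red",.65,-.005,.30)
view("stand",.42,.235,.36)
pickle.dump(out,open("cams.pkl","wb"))
a=[cv2.imread(f"pics/w_{n}.png")[40:340,120:520] for n in out]
cv2.imwrite("pics/mosaic.png",np.vstack([np.hstack(a[:2]),np.hstack(a[2:])]))
```

```text
tester 1.8917 [ 0.436 -0.213  0.32 ] [ 0.61  0.35 -0.27  1.86  0.11  0.95 -0.17]
blue 2.975 [ 0.639 -0.196  0.301] [ 0.43  0.66 -0.31  1.36  0.21  1.15 -0.2 ]
red 4.0083 [ 0.65  -0.007  0.3  ] [ 0.19  0.64 -0.38  1.42  0.25  1.13 -0.24]
stand 5.5333 [0.421 0.234 0.36 ] [-0.1   0.35 -0.62  1.79  0.23  1.07 -0.29]
```

View pics/mosaic.png

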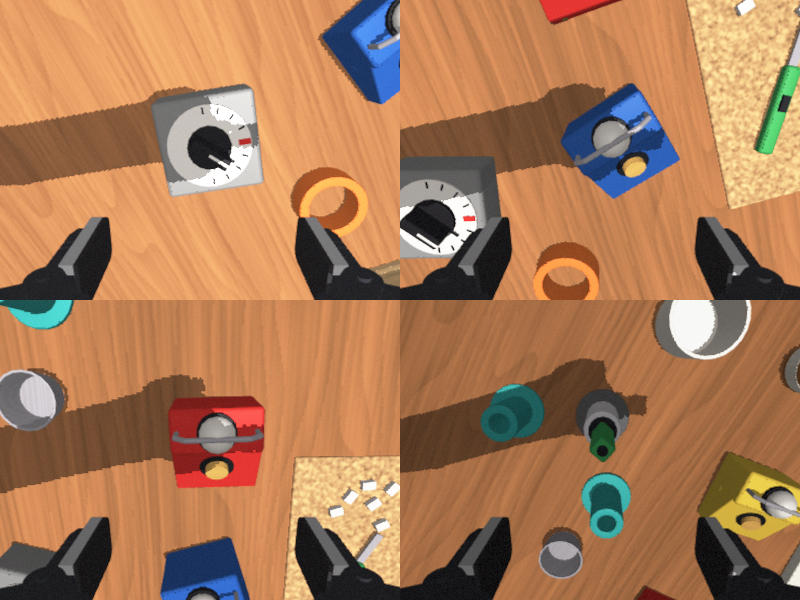

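Run:
```python
from h import *
# crop origin full coords: mosaic crop offset (120,40)
o={"tester":(262,127),"blue":(282,119),"red":(272,127),"stand":(260,110)}
a=[]
for n,(x,y) in o.items():
    im=cv2.imread(f"pics/w_{n}.png")[y:y+100,x:x+133]
    a.append(cv2.resize(im,(399,300),interpolation=cv2.INTER_CUBIC))
cv2.imwrite("pics/zoom.png",np.vstack([np.hstack(a[:2]),np.hstack(a[2:])]))
```

```text
(no output)
```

View pics/zoom.png

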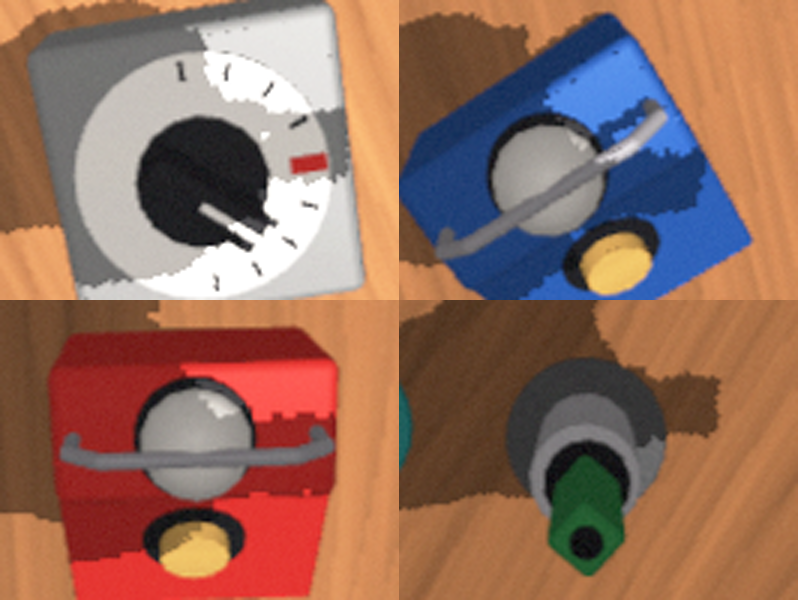

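The zoom shows, per tile:
- **Tester:** dial centre at about (202,176), red mark (309,163), pointer running from (203,209) to (263,243).
- **Blue pad:** (219,268).
- **Red pad:** (195,252).
- **Stand:** rim centre (186,172), handle top (188,242), with the square handle seen as a diamond.

Run:
```python
from h import *
import pickle
C=pickle.load(open("cams.pkl","rb"))
o={"tester":(262,127),"blue":(282,119),"red":(272,127),"stand":(260,110)}
def P(n,x,y,z): return ray(C[n],(o[n][0]+(x+.5)/3-.5,o[n][1]+(y+.5)/3-.5),z)
ang=lambda v:round(float(np.degrees(np.arctan2(v[1],v[0]))),1)
dc=P("tester",202,176,.056);kc=P("tester",202,181,.0635);rm=P("tester",309,163,.056)
p0=P("tester",203,209,.0895);p1=P("tester",263,243,.0895)
print("dial",dc,"knob",kc,"red",ang(rm-dc),np.linalg.norm(rm-dc),"ptr",ang(p1-p0),"len",np.linalg.norm(p1-p0),p0,p1,ang(p1-kc))
print("box corners",[P("tester",*q,.055).round(3) for q in [(32,57),(330,5),(363,288)]])
for n,pad,h0,h1,b0,b1 in [("red",(195,252),(70,147),(325,140),(50,72),(337,66)),("blue",(219,268),(46,245),(261,112),(6,165),(213,15))]:
    x=P(n,*pad,.0595);u=P(n,*h0,.085);v=P(n,*h1,.085);a=P(n,*b0,.079);b=P(n,*b1,.079)
    print(n,x.round(4),"handle",ang(v-u),np.linalg.norm(v-u),"edge",ang(b-a),np.linalg.norm(b-a))
f=P("stand",187,136,.006);r=P("stand",186,172,.084);t=P("stand",188,242,.16)
print("foot",f,"rim",r,"top",t)
V=[P("stand",*q,.16) for q in [(189,276),(225,235),(150,240),(191,205)]]
print("square",ang(V[1]-V[0]),np.linalg.norm(V[1]-V[0]),ang(V[2]-V[0]),np.linalg.norm(V[2]-V[0]),np.linalg.norm(V[3]-V[0]))
```

```text
dial [ 0.43450714 -0.22995267  0.056     ] knob [ 0.43453071 -0.2296105   0.0635    ] red -18.9 0.03866902571010996 ptr -56.8 len 0.023219142904837113 [ 0.43358067 -0.23131848  0.0895    ] [ 0.44630827 -0.25073849  0.0895    ] -60.9
box corners [array([ 0.4  , -0.165,  0.055]), array([ 0.5  , -0.195,  0.055]), array([ 0.47 , -0.296,  0.055])]
red [ 0.6638 -0.0446  0.0595] handle 0.9 0.07753663024208576 edge 0.5 0.08694972016987162
blue [ 0.6603 -0.238   0.0595] handle 15.7 0.0778840275494214 edge 18.8 0.07799406306526425
foot [0.41967597 0.23414596 0.006     ] rim [0.41897369 0.23520887 0.084     ] top [0.42159972 0.23236764 0.16      ]
square 79.3 0.01643320536842692 164.8 0.015913670195600468 0.021673473901427837
```

Measurements agree with the known sizes: a 39 mm dial-mark radius, a vertical stand axis to about 2 mm, and a box yaw of about -17°. Now the knob, plus an IK check for the tilted poses.

```bash
cat >> h.py <<'E'
STAND=np.array([.4195,.2345]); GR=.120
PADS={"red":(np.array([.6638,-.0446,.0595]),np.radians(-89.3)),"blue":(np.array([.6603,-.238,.0595]),np.radians(-73))}
def probe_pose(tip,normal,spin):
    """TCP pose with the held probe's tip at tip, axis along normal"""
    z=-normal; x0=np.cross([0,0,1.],normal); x0=np.array([1.,0,0]) if np.linalg.norm(x0)<1e-6 else x0/np.linalg.norm(x0)
    x=Ro.from_rotvec(normal*spin).apply(x0); R=np.column_stack([x,np.cross(z,x),z])
    return tip+normal*(GR+.054), Ro.from_matrix(R).as_quat()
def padn(k):
    p,a=PADS[k]; s,c=np.sin(np.radians(35)),np.cos(np.radians(35)); return p,np.array([s*np.cos(a),s*np.sin(a),c])
E
python3 - <<'E'
from h import *
lim=np.array([[-3.12,3.12],[-.3,2.06],[-1.34,1.32],[.26,2.42],[-1.36,4.5],[.01,1.98],[-2.84,2.84]])
for k in PADS:
    p,n=padn(k)
    for s in range(0,360,30):
        r=[]
        for d in (-.005,.05,.12):
            q=arm.ik(*probe_pose(p+n*d,n,np.radians(s))); r.append(None if q is None else np.round(q,2).tolist())
        if all(x is not None for x in r): print(k,s,r[0],round(float(np.min(np.minimum(np.array(r)-lim[:,0],lim[:,1]-np.array(r)))),2))
c=[.4345,-.2298]
for base in (122.5,-57.5):
    print(base,[None if (q:=arm.ik([*c,.1405],down(np.radians(base+d)))) is None else np.round(q,2).tolist() for d in (0,20,40)])
E
```

```text
red 0 [0.44, 0.88, -0.15, 1.33, -0.49, 1.21, -0.99] 0.5
red 30 [0.5, 0.89, -0.28, 1.33, -0.39, 1.18, -0.54] 0.52
red 60 [0.56, 0.9, -0.41, 1.32, -0.29, 1.16, -0.1] 0.54
red 90 [0.63, 0.93, -0.55, 1.32, -0.17, 1.14, 0.34] 0.55
red 120 [0.68, 0.96, -0.68, 1.32, -0.05, 1.13, 0.77] 0.56
red 150 [0.72, 0.99, -0.77, 1.32, 0.03, 1.13, 1.23] 0.56
red 180 [0.79, 1.06, -0.98, 1.32, 0.22, 1.16, 1.6] 0.36
red 210 [0.84, 1.14, -1.16, 1.31, 0.4, 1.2, 1.99] 0.18
red 240 [0.87, 1.21, -1.31, 1.31, 0.55, 1.26, 2.41] 0.03
red 270 [-0.11, 1.14, 1.13, 1.35, -1.31, 1.82, -2.06] 0.01
red 300 [0.29, 0.88, 0.15, 1.34, -0.7, 1.3, -1.89] 0.42
red 330 [0.37, 0.87, -0.01, 1.33, -0.59, 1.25, -1.44] 0.46
122.5 [[0.77, 0.67, -0.5, 2.03, 0.57, 0.58, 0.44], [0.76, 0.66, -0.48, 2.03, 0.55, 0.57, 0.81], [0.78, 0.67, -0.51, 2.03, 0.58, 0.59, 1.13]]
-57.5 [[0.36, 0.62, 0.13, 2.05, -0.16, 0.48, -1.97], [0.41, 0.62, 0.04, 2.04, -0.05, 0.48, -1.73], [0.44, 0.62, 0.0, 2.04, -0.01, 0.48, -1.43]]
```

Run:
```python
from h import *
c=[.4345,-.2298]; yaw=lambda d: down(np.radians(122.5+d))
arm.move_gripper(.55,40)
arm.movep([*c,.25],yaw(0)); arm.line_to([*c,.1405],.1); print(arm.read_ft_force())
arm.move_gripper(0,40); print("open",arm.read_opening(),arm.read_finger_force(),arm.read_ft_force())
for d in (10,20,30,40):
    arm.movep([*c,.1405],yaw(d))
    print(arm.read_ft_force().round(1),arm.read_wrist_torque().round(2),arm.read_tool_pos().round(4))
arm.pause(.3); arm.move_gripper(.55); arm.line_to([*c,.30],.2)
arm.movep([.43,-.21,.30],down(np.arctan2(-.21,.43)+np.pi/2)); arm.pause(.2)
k=cam("wrist"); im=snapshot("wrist"); u=proj(k,[*c,.06]).astype(int); print(u,arm.read_time())
x,y=u-[66,50]; cv2.imwrite("pics/knob.png",cv2.resize(im[y:y+100,x:x+133],None,fx=4,fy=4,interpolation=cv2.INTER_CUBIC))
import pickle; pickle.dump((k,x,y),open("k.pkl","wb"))
lim=np.array([[-3.12,3.12],[-.3,2.06],[-1.34,1.32],[.26,2.42],[-1.36,4.5],[.01,1.98],[-2.84,2.84]])
p,_=PADS["blue"]
for tilt in (35,30,26):
  for az in (-73,-85,-95):
    a,t=np.radians([az,tilt]); n=np.array([np.sin(t)*np.cos(a),np.sin(t)*np.sin(a),np.cos(t)])
    n0=padn("blue")[1]; r=[]
    for s in range(0,360,30):
        if all(arm.ik(*probe_pose(p+n*d,n,np.radians(s))) is not None for d in (-.005,.03)): r.append(s)
    print(tilt,az,"off",round(float(np.degrees(np.arccos(n@n0))),1),r)
```

```text
[-0.1341471   0.37123988 -0.33400257]
open 0.14191356173075947 41.8213015794754 [-3.35139845 -1.59835227  5.76578233]
[-2.9 -2.1  6.1] [-0.2   0.53  0.08] [ 0.4335 -0.2307  0.1411]
[-3.2 -1.7  6.2] [-0.25  0.64  0.07] [ 0.4335 -0.2308  0.1411]
[-3.5 -2.6  5.9] [-0.27  0.67  0.07] [ 0.4334 -0.231   0.1411]
[-4.2 -1.7  6.1] [-0.37  0.74  0.02] [ 0.4333 -0.2312  0.1411]
[335 191] 13.65
35 -73 off 0.0 [0, 30, 60, 90, 120, 150, 180, 210, 240, 270, 300, 330]
35 -85 off 6.9 [0, 30, 60, 90, 120, 150, 180, 210, 240, 270, 300, 330]
35 -95 off 12.6 [0, 30, 60, 90, 120, 150, 180, 210, 240, 270, 300, 330]
30 -73 off 5.0 [0, 30, 60, 90, 120, 150, 180, 210, 240, 270, 300, 330]
30 -85 off 8.1 [0, 30, 60, 90, 120, 150, 180, 210, 240, 270, 300, 330]
30 -95 off 12.8 [0, 30, 60, 90, 120, 150, 180, 210, 240, 270, 300, 330]
26 -73 off 9.0 [0, 30, 60, 90, 120, 150, 180, 210, 240, 270, 300, 330]
26 -85 off 10.8 [0, 30, 60, 90, 120, 150, 180, 210, 240, 270, 300, 330]
26 -95 off 14.2 [0, 30, 60, 90, 120, 150, 180, 210, 240, 270, 300, 330]
```

View pics/knob.png

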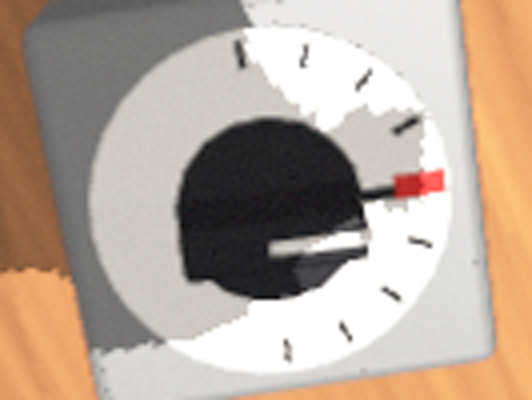

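The pointer line (270,249)→(367,237) is parallel to the line from the dial centre (271,200) to the red mark (419,184), so the knob is at zero. Next, pick up the probe.

Run:
```python
from h import *
import pickle
q=down(np.radians(77)); s=STAND
arm.move_gripper(.6,40)
arm.movep([*s,.28],q); arm.line_to([*s,.009+GR+.054],.1); print(arm.read_ft_force().round(2))
arm.move_gripper(0,40); print("open",arm.read_opening(),arm.read_finger_force(),arm.read_ft_force().round(2))
arm.line_to([*s,.31],.1); arm.pause(.2)
k=cam("wrist"); im=snapshot("wrist"); S=snapshot("side")
tip=proj(k,[*s,.136]); print("tip expected",tip, "side",proj(cam("side"),[*s,.136]),arm.read_time(),arm.read_ft_force().round(2),arm.read_opening())
cv2.imwrite("pics/hold.png",np.hstack([im[:, 160:480],cv2.resize(S[120:320,220:380],(320,400))]))
for kk in ("red","blue"):
    p,n=padn(kk)
    for sp in (30,60,90): print(kk,sp,[None if (j:=arm.ik(*probe_pose(p+n*d,n,np.radians(sp)))) is None else np.round(j,2).tolist() for d in (.1,0)])
```

```text
[-0.16 -1.06  0.32]
open 0.20219261439264596 43.70127975940704 [0.19 0.38 0.56]
tip expected [323.32189126 197.47025139] side [296.97324745 245.39031265] 18.7333 [-0.38 -0.62 -1.6 ] 0.20421600310935198
red 30 [[0.65, 0.87, -0.48, 1.15, -0.23, 1.38, -0.68], [0.61, 0.92, -0.5, 1.32, -0.21, 1.15, -0.68]]
red 60 [[0.7, 0.9, -0.61, 1.14, -0.12, 1.37, -0.23], [0.68, 0.95, -0.66, 1.31, -0.07, 1.14, -0.26]]
red 90 [[0.74, 0.92, -0.72, 1.14, -0.04, 1.37, 0.23], [0.73, 0.99, -0.79, 1.31, 0.04, 1.15, 0.17]]
blue 30 [None, [0.65, 1.17, -0.44, 0.66, -0.06, 1.76, -0.37]]
blue 60 [None, [0.69, 1.18, -0.58, 0.66, 0.05, 1.76, 0.11]]
blue 90 [None, [0.72, 1.2, -0.71, 0.66, 0.16, 1.77, 0.58]]
```

View pics/hold.png

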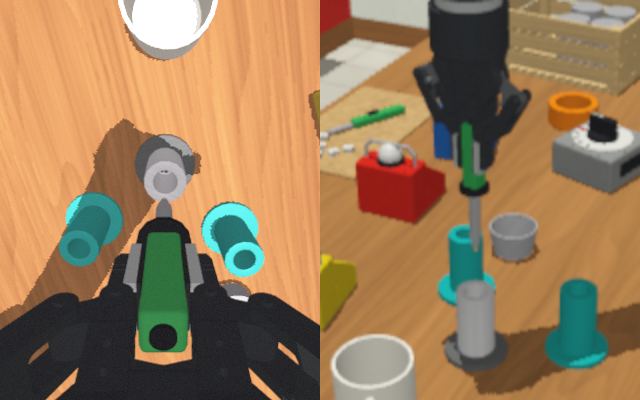

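The tip appears at (324,200) in the wrist view (expected (323,197)), and the side view agrees, so the probe is held straight. Now the red pad.

```bash
cat >> h.py <<'E'
def press(k,sp,d0,target=3.0):
    p,n=padn(k); arm.pause(.3); f0=arm.read_ft_force()@n; pos,q=probe_pose(p,n,sp)
    arm.line_to(pos+n*.012,.05); arm.pause(.1); f0=arm.read_ft_force()@n; d=.012
    while d>-.012:
        d-=.0015; arm.line_to(pos+n*d,.03); arm.pause(.05); f=arm.read_ft_force()@n-f0
        if f>target: break
    arm.pause(.5); r=Ro.from_quat(arm.read_eef_rot()).as_matrix(); t=arm.read_tool_pos()+r[:,2]*(GR+.054)
    print(k,"d",round(d,4),"f",f,"tip-pad mm",((t-p)*1e3).round(1),"time",arm.read_time(),"force",(arm.read_ft_force()@n-f0).round(2),"open",arm.read_opening())
    im=snapshot("side"); s=snapshot("scene"); return im,s
E
python3 - <<'E'
from h import *
V=down(np.radians(77)); sp=np.radians(60); p,n=padn("red")
arm.movep([.60,-.12,.36],down(np.radians(60)))
arm.movep(*probe_pose(p+n*.08,n,sp)); 
im,s=press("red",sp,.08)
u=proj(cam("side"),p).astype(int); v=proj(cam("scene"),p).astype(int); w=proj(cam("side"),p); print(u,v)
a=cv2.resize(im[u[1]-50:u[1]+50,u[0]-50:u[0]+50],(400,400),interpolation=3); b=cv2.resize(s[v[1]-50:v[1]+50,v[0]-50:v[0]+50],(400,400),interpolation=3)
cv2.imwrite("pics/red.png",np.hstack([a,b]))
E
```

```text
red d 0.0 f 4.136981404269871 tip-pad mm [ 0.2 -0.1  0.1] time 25.55 force 3.81 open 0.205237848371184
[263 199] [261 231]
```

View pics/red.png

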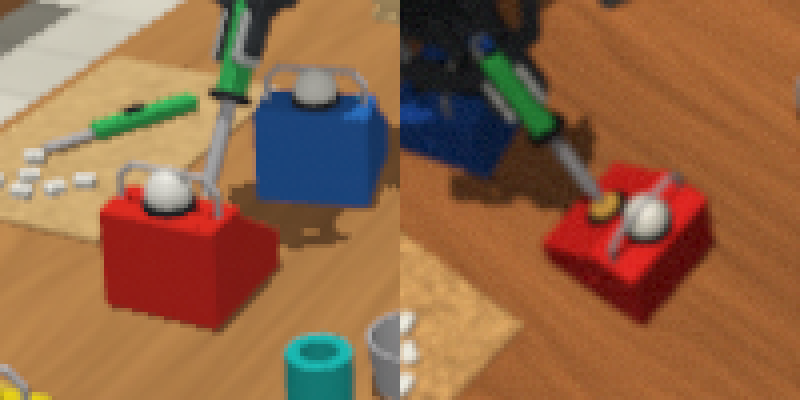

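In the scene crop the tip sits on the brass pad at (603,207), square to the face, at 3.8 N. Next, the blue pad.

Run:
```python
from h import *
sp=np.radians(60); p,n=padn("red"); pb,nb=padn("blue")
arm.line_to(probe_pose(p+n*.08,n,sp)[0],.12)
z=np.array([0,0,1.])
arm.movep([.63,-.12,.37],down(np.radians(60)))
arm.movep([.675,-.285,.32],down(np.radians(30)))
for s in (60,90,30,0,120):
    if all(arm.ik(*probe_pose(pb+nb*d,nb,np.radians(s))) is not None for d in (.04,.012,-.006)): break
print("spin",s); s=np.radians(s)
arm.movep(*probe_pose(pb+nb*.04,nb,s))
im,sc=press("blue",s,.04)
u=proj(cam("scene"),pb).astype(int); 
cv2.imwrite("pics/blue.png",cv2.resize(sc[u[1]-50:u[1]+50,u[0]-50:u[0]+50],(400,400),interpolation=3))
```

```text
spin 60
blue d 0.0 f 3.6003627311256787 tip-pad mm [ 0.1 -0.1  0. ] time 32.6 force 2.68 open 0.20235849790069269
```

View pics/blue.png

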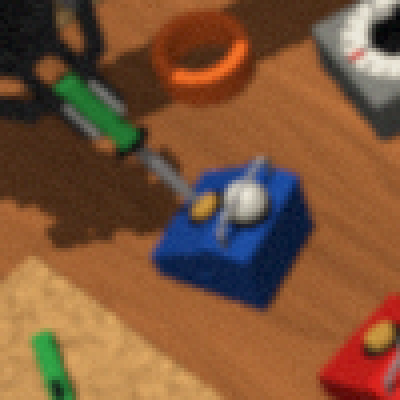

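The tip is on the blue pad at (203,205), steady at about 2.7 N. Now the probe goes back to the stand.

Run:
```python
from h import *
pb,nb=padn("blue"); 
arm.line_to(probe_pose(pb+nb*.04,nb,0)[0],.1)
arm.movep([.675,-.285,.32],down(np.radians(30)))
arm.movep([.60,-.10,.38],down(np.radians(60)))
arm.movep([*STAND,.31],down(np.radians(77))); arm.line_to([*STAND,.272],.08); arm.pause(.3)
k=cam("wrist"); im=snapshot("wrist"); s=snapshot("side")
print(proj(k,[*STAND,.098]),proj(k,[*STAND,.084]),arm.read_time(),arm.read_opening(),arm.read_tool_pos())
u=proj(cam("side"),[*STAND,.09]).astype(int); print(proj(cam("side"),[*STAND,.098]),proj(cam("side"),[*STAND,.084]),u)
cv2.imwrite("pics/ret.png",np.hstack([cv2.resize(im[130:230,270:370],(400,400),interpolation=3),cv2.resize(s[u[1]-50:u[1]+50,u[0]-50:u[0]+50],(400,400),interpolation=3)]))
```

```text
[322.74839342 197.69837128] [322.75663323 192.51909379] 37.4417 0.20705899984630088 [0.41955607 0.23452648 0.27225189]
[297.30548895 260.09176913] [297.42493098 265.37699642] [297 263]
```

View pics/ret.png

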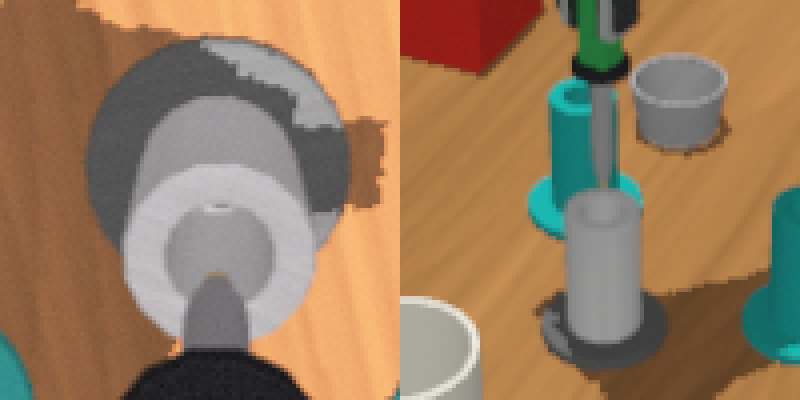

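In the wrist crop the tip at (216,275) and bore centre at (219,255) match their predicted places to about 1 mm. I'll insert and release.

Run:
```python
from h import *
f0=arm.read_ft_force(); z0=.009+GR+.054; z=.272
while z>z0-.004:
    z-=.004 if z>z0+.008 else .001
    arm.line_to([*STAND,z],.06); f=arm.read_ft_force()-f0
    if np.linalg.norm(f)>4: break
print("z",z-z0,f.round(2))
arm.move_gripper(.6); arm.pause(.3); print(arm.read_ft_force().round(2))
arm.line_to([*STAND,.30],.1)
arm.pause(.5); im=snapshot("wrist"); k=cam("wrist"); s=snapshot("side")
print(proj(k,[*STAND,.16]),proj(k,[*STAND,.084]),proj(cam("side"),[*STAND,.16]),arm.read_time())
u=proj(cam("side"),[*STAND,.09]).astype(int)
cv2.imwrite("pics/end.png",np.hstack([im[:,160:480],cv2.resize(s[u[1]-50:u[1]+50,u[0]-50:u[0]+50],(400,400),interpolation=3)]))
```

```text
z -0.0010000000000000564 [-2.19 -1.48 10.06]
[-0.55 -0.3   0.03]
[323.03099747 212.76207101] [323.0674475  183.41192993] [296.75713295 235.82739521] 46.85
```

View pics/end.png

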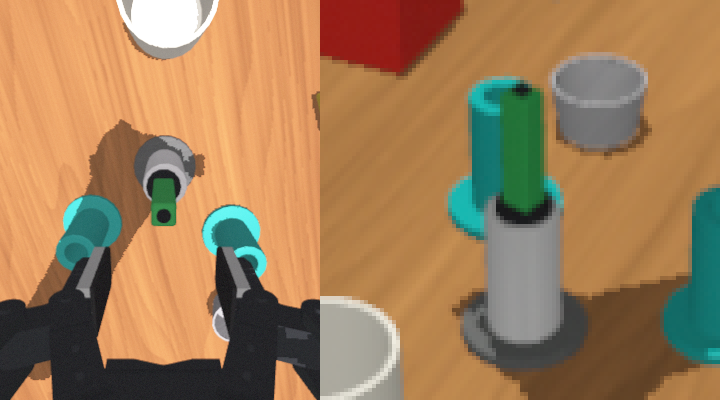

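The probe stands upright with its flange on the rim: handle top at (324,215), predicted (323,213). The gripper is clear, so I'm handing in.

```bash
python3 -c "
from station import ticket; print(ticket.finish_job())"
```

```text
the job is handed in; nothing more can be done
None
```

I turned the knob to zero, pressed the red pad and then the blue pad with the probe, put the probe back upright in its stand, and handed the job in at about 47 s; the simulator gave no verdict.

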